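# Stack the sample cases at the imaging station

### The job

Someone left an amber jar standing on the sample case that starts the column: first drop the jar into the white bin. Then build the column on that case, which stays where it stands: the deep full-length case from the bench goes on it, and after that the thin case from the sloped easel on top, each set down flat, not dropped, and squarely so that the long sides run the same way and the edges are in line all round. Leave the short case and everything else on the bench alone.

Things in the scene. Friction and masses are not known exactly. Their poses are not given: they have to be found in the camera images.
- base_case: closed grey plastic case, 150 long (x axis) x 56 wide (y) x 40 mm high (z), dark seam, two black latches on its -y side, white label on the lid; 0.45 kg; origin at the centre of its underside; stands flat on the bench with the jar on it; it is the foot of the column and stays where it is
- deep_case: closed grey plastic case, 150 long (x axis) x 56 wide (y) x 46 mm high (z), dark seam, two black latches on its -y side, white label on the lid; 0.3 to 0.55 kg; origin at the centre of its underside; lies flat on the bench near the column, nothing on it; becomes the second case of the column
- thin_case: closed grey plastic case, 150 long (x axis) x 56 wide (y) x 30 mm high (z), dark seam, two black latches on its -y side, white label on the lid; 0.2 to 0.35 kg; origin at the centre of its underside; at the start it lies on the easel, its x axis pointing up the slope, 32 degrees from level, its lower end against the lip; becomes the top of the column
- easel: fixed metal stand with a sloped board 165 long, 46 mm wide (narrower than the case on it), rising along the stand's +x at 32 degrees; a lip at its lower end stands 16 mm above the board; the centre of the board's face is 65 mm above the origin, its upper end 109 mm above the bench; origin on the bench, z up
- jar: closed amber jar with black cap, 44 mm across and 62 mm high, 0.09 kg, standing upright on the base case; origin at the centre of its underside, z axis up through the cap
- bin: fixed open-topped white plastic bin, 160 (its x) x 140 (its y) x 75 mm high, walls and floor 5 mm; origin at the centre of its underside
- short_case: closed grey plastic case, 92 long (x axis) x 56 wide (y) x 40 mm high (z), dark seam, two black latches on its -y side, white label on the lid; 0.28 kg; origin at the centre of its underside; stands flat on the bench; not part of the job
- mouse: black computer mouse, 100 x 58 x 26 mm, origin at the centre of its underside; leave alone
- wash_bottle: white plastic bottle, 64 mm across, 150 mm high, origin at the centre of its underside; leave alone
- tape_roll: pale roll of clear tape lying flat, 90 mm across, 24 mm high, origin at the centre of its underside; leave alone
- stapler: dark stapler, 130 x 34 x 45 mm, origin at the centre of its underside; leave alone

How it is judged:
By the outcome, as a careful person would: the job done as asked, in the order asked, and still so for the second after the job is handed in, with the robot touching nothing.
It also fails if it takes over 64 s, if anything falls off the work surface, if the arm or the gripper's body presses on something with over 40 N, if the wrist force passes 120 N, or if a joint passes its speed limit or range.

### The arm

A 6-joint arm with a two-finger parallel gripper is mounted at the origin on the work surface. World frame = base frame: x ahead of the robot, y to its left, z up, the work surface at z = 0. Lengths are in mm, angles in rad, forces in N, time in s.
With the tool pointing down it reaches from about 250 to 775 mm from the base axis. Payload 8.9 kg.
Tool frame: the origin (TCP) lies midway between the tips of the shut fingers; the grasp point (between the pads) lies arm.grasp_offset behind it (arm.grasp_offset is the distance from the TCP to the grasp point, in mm); z points along the fingers, y is the line along which they close (so a half turn about z gives the same grasp; the last joint's range is limited). The gripper opens to 85 mm and grips with 20 to 120 N. Pads are 22 mm wide; open, the fingers measure 114 mm over their backs; the gripper's body (76 mm by 85 mm) begins 54 mm behind the grasp point. The pads swing forward as they close: fully open they stand 13 mm farther back than shut.
Start: joints at [1.023, 0.291, -0.153, 1.127, 0, 1.431], TCP at [208.686, 481.74, 231.305] pointing down, gripper open.
Joint ranges: [-2.52, 2.52], [-0.91, 1.74], [-1.3, 1.37], [-1.96, 2.02], [-1.52, 1.47], [-3.14, 3.14]. Speed limits (rad/s): [2.22, 2.22, 2.79, 3.14, 3.14, 3.14].

### API

Orientations are given as a unit quaternion [w, x, y, z].
In Python, from station import arm gives the robot as it stands. The module is installed in compiled form; this text tells all that it offers.
- The arm moves only by the tool move_arm, never from a script. Its argument "motion" is a list of rows, each a list of 3 entries, a list of its own where there are three numbers: the turn, a rotation vector about the tool's x, y, z in rad, then the shift along the tool's x, y, z in mm, then the closure in counts, from 0 (fully open) to 255 (shut). A call has 1 to 5 rows; each row is the pose to reach, as a shift and turn from the pose commanded when the call began, along the tool's axes at that moment; what a row does not reach only later rows make up. A row lasts 1/12 s, in which the tool goes at most 41.7 mm and 7.16 degrees, less where a joint would pass 70% of its speed; a pose out of reach is approached as far as the arm can. A call with a gripper value outside its range is refused whole. The fingers move at their own pace and stop on an object; "squeeze" is the grip in N (left out, the last holds). Time passes only in rows, so rows that repeat a pose let the fingers close. It gives the time, the measured TCP pose, the force, the opening and the grip force at its end, in the units of the state.
- arm.state(): the state, without advancing time (a new reading comes with each control period).
- arm.get_image(name): name is "scene" or "top" or "wrist"; returns the picture (420x560x3 uint8, red, green, blue); there is no depth.
- arm.camera_params(name): a dict with "camera_matrix" (3x3 intrinsics, pixels), "k1" (the pictures are not rectified: a ray, as slopes to the right and down, at radius r is drawn at 1 + k1 r^2 times it, then the intrinsics apply), "position" and "orientation" of the camera in the world; the wrist camera has in their place "tool_from_camera" (4x4, takes a point from camera to tool coordinates, whose origin is the TCP and whose axes are the flange's). Camera axes: x right, y up, looking along -z (the intrinsics and any distortion apply to the point x, -y, -z); pixel columns grow to the right and rows downward; lengths in mm; the calibration is good to about 2 mm. A picture is of the moment at which its call begins: read the wrist's pose just before it. camera_params takes no time and is no camera call.
- arm.finish_job(): hands the job in; it is judged then, once.
The state is a dict: "clock": time; "joint_pos": joint angles; "dq": joint speeds; "joint_torque": joint torques, N m; "eef_pos": TCP position; "tcp_rot": TCP orientation; "wrist_force": force on the tool from outside, world axes, zero at the start; "ft_torque": the same for the moment, N m; "finger_gap": opening from 0.0 (shut) to 1.0 (fully open); "grip_force": force on a finger pad.
Only numpy, scipy, OpenCV 4.12 (cv2) and the standard library are available. Lean on these libraries where they do the work, as an engineer would, in place of code of your own. Each camera call takes 0.05 s, during which the arm holds its last target. There are 200 camera calls.

## Working session

There is one attempt and no reset: what is moved stays moved. The work goes in short steps, Python scripts to look and compute and a tool call to move; the robot and the scene stay as the last step left them, time stands still between calls to the robot, and variables do not carry over. Pictures are saved under pics/ and viewed, at most 10 in all, crops included, and the job is handed in when it is done.

Besides the shell and the picture viewer there is one more tool, called in YAML: its name, and indented under it one key for each argument. move_arm: Moves the arm, as the interface text tells. Its arguments: {"type":"object","properties":{"motion":{"type":"array","items":{"type":"array"}},"squeeze":{"type":"number"}},"required":["motion"]}

```bash
mkdir -p pics; python3 - <<'E'
from station import arm
import cv2,numpy as np
print(arm.grasp_offset,arm.state())
for n in("scene","top","wrist"):
    print(n,arm.camera_params(n))
for n in("scene","top"):
    cv2.imwrite(f"pics/{n}0.png",arm.get_image(n)[:,:,::-1])
E
```

```text
18.700000000000003 {'clock': 0.0, 'joint_pos': array([ 1.02272673e+00,  2.91314999e-01, -1.54114537e-01,  1.12671014e+00,
        1.95900162e-05,  1.43151456e+00]), 'dq': array([ 0.00033422, -0.00163375, -0.00014306,  0.00135127, -0.00046298,
        0.00111119]), 'joint_torque': array([ 2.79569103e-04, -5.37140715e+01,  3.31374085e+01,  1.59584888e-02,
       -1.75705018e-04,  2.86815146e-05]), 'eef_pos': array([208.43724102, 481.37173004, 230.7186754 ]), 'tcp_rot': array([-2.35542942e-04,  2.02973692e-01,  9.79183961e-01, -6.29096050e-04]), 'wrist_force': array([ 0.4773377 , -0.31085188, -0.86383077]), 'ft_torque': array([0.05724862, 0.004437  , 0.02296403]), 'grip_force': 0.0, 'finger_gap': 1.0011540398705514}
scene {'camera_matrix': array([[410.42663684,   0.        , 275.07529943],
       [  0.        , 410.42663684, 212.00257654],
       [  0.        ,   0.        ,   1.        ]]), 'k1': -0.06632134615192706, 'position': array([1125.04179436,  675.0515636 ,  775.36185403]), 'orientation': array([0.32203732, 0.14712599, 0.41791814, 0.83665425])}
top {'camera_matrix': array([[48
[... 182 characters left out ...]
: array([ 379.73545044,  -17.10923641, 1117.8036349 ]), 'orientation': array([ 0.71093771,  0.05371995, -0.0387859 , -0.7001267 ])}
wrist {'camera_matrix': array([[328.61544847,   0.        , 277.71187385],
       [  0.        , 328.61544847, 208.73802957],
       [  0.        ,   0.        ,   1.        ]]), 'k1': -0.05954488963549136, 'tool_from_camera': array([[ 2.73044926e-04,  9.62631118e-01,  2.70815908e-01,
         6.84617024e+01],
       [ 9.99999960e-01, -2.44187972e-04, -1.40250161e-04,
         4.71815461e-01],
       [-6.88791816e-05,  2.70815936e-01, -9.62631146e-01,
        -1.42408943e+02],
       [ 0.00000000e+00,  0.00000000e+00,  0.00000000e+00,
         1.00000000e+00]])}
```

View pics/top0.png

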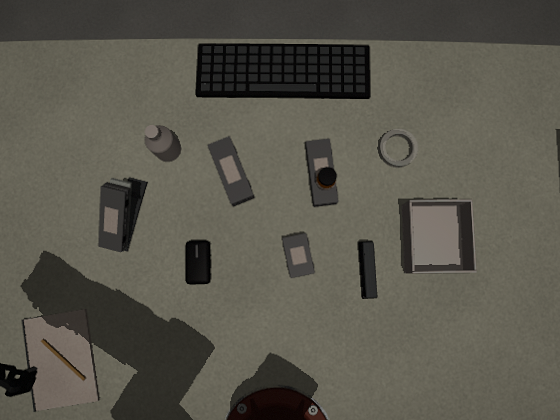

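View pics/scene0.png

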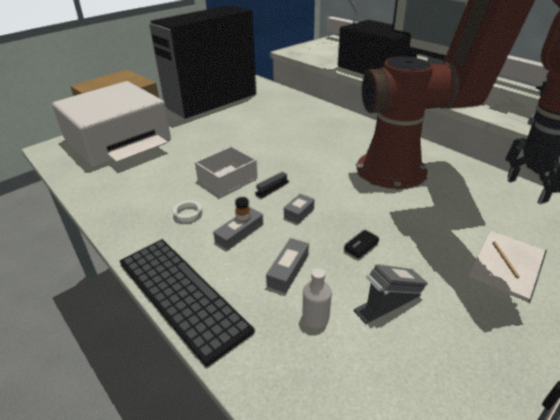

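```bash
cat > h.py <<'E'
import cv2,numpy as np
from station import arm
from scipy.spatial.transform import Rotation as R
def rot(q): return R.from_quat(np.r_[q[1:],q[0]]).as_matrix()
def cam(name,st=None):
    p=arm.camera_params(name)
    if name=="wrist":
        T=p["tool_from_camera"]; M=rot(st["tcp_rot"])
        return p["camera_matrix"],p["k1"],M@T[:3,:3],st["eef_pos"]+M@T[:3,3]
    return p["camera_matrix"],p["k1"],rot(p["orientation"]),p["position"]
def rays(c,px):
    K,k1,Rc,o=c
    u=cv2.undistortPoints(np.array(px,float).reshape(-1,1,2),K,np.array([k1,0,0,0.])).reshape(-1,2)
    d=np.c_[u[:,0],-u[:,1],-np.ones(len(u))]@Rc.T
    return o,d
def onplane(c,px,z):
    o,d=rays(c,px); return o+d*((z-o[2])/d[:,2])[:,None]
def project(c,P):
    K,k1,Rc,o=c
    q=(np.array(P,float).reshape(-1,3)-o)@Rc*[1,-1,-1]
    return cv2.projectPoints(q,np.zeros(3),np.zeros(3),K,np.array([k1,0,0,0.]))[0].reshape(-1,2)
def totool(st,P): return rot(st["tcp_rot"]).T@(np.array(P,float)-st["eef_pos"])
def blobs(mask,amin):
    cs,_=cv2.findContours(mask.astype(np.uint8),cv2.RETR_EXTERNAL,cv2.CHAIN_APPROX_NONE)
    return [c for c in cs if cv2.contourArea(c)>amin]
def rect(c,cnt,z):
    """contour cast on plane z -> min area rectangle: centre, (long,short), angle deg of long axis"""
    P=onplane(c,cnt.reshape(-1,2),z)[:,:2].astype(np.float32)
    b=cv2.boxPoints(cv2.minAreaRect(P)); e=[b[1]-b[0],b[2]-b[1]]
    l=max(e,key=np.linalg.norm); s=min(e,key=np.linalg.norm)
    return b.mean(0),np.linalg.norm(l),np.linalg.norm(s),np.degrees(np.arctan2(l[1],l[0]))%180
E
python3 - <<'E'
from h import *
im=cv2.imread("pics/top0.png"); g=cv2.cvtColor(im,cv2.COLOR_BGR2HSV); c=cam("top")
print(im[150,270],im[165,229],im[150,220],im[190,238],im[215,108],im[236,437],im[178,327])
boxes=dict(deep=(205,130,258,210,46),base=(300,133,342,210,40),short=(278,228,318,280,40),thin=(95,178,128,254,100))
v=g[:,:,2]
for n,(a,b,x,y,z) in boxes.items():
    for nm,m in(("lab",v[b:y,a:x]>125),("dark",v[b:y,a:x]<88)):
        for k in blobs(m,60): print(n,nm,cv2.contourArea(k),[np.round(t,1) for t in rect(c,k+[a,b],z)])
print("bin",onplane(c,[(410,200),(471,200),(474,271),(411,272)],75))
print("jar",onplane(c,[(327,177)],102))
print("bottle,tape,stapler,mouse",onplane(c,[(152,131),(398,148),(368,269),(198,262)],40))
E
```

```text
[ 92 105 107] [107 116 127] [57 58 60] [58 60 62] [ 98 107 117] [113 120 128] [15 14 15]
deep lab 239.0 [array([612.8, 115.9], dtype=float32), np.float32(55.6), np.float32(27.0), np.float32(22.0)]
deep dark 1624.5 [array([609.4, 112.9], dtype=float32), np.float32(157.3), np.float32(58.5), np.float32(23.3)]
base lab 75.0 [array([630. , -91.2], dtype=float32), np.float32(27.0), np.float32(22.7), np.float32(99.4)]
base dark 1729.5 [array([610.1, -92.3], dtype=float32), np.float32(154.9), np.float32(66.2), np.float32(7.2)]
short lab 155.0 [array([420.9, -41.6], dtype=float32), np.float32(32.9), np.float32(26.6), np.float32(13.1)]
short dark 1089.0 [array([423.8, -40.2], dtype=float32), np.float32(98.0), np.float32(60.5), np.float32(12.2)]
thin dark 1812.5 [array([494.8, 360.2], dtype=float32), np.float32(151.9), np.float32(63.9), np.float32(3.1)]
bin [[ 542.83231103 -284.40280378   75.        ]
 [ 544.81353187 -419.5253575    75.        ]
 [ 390.00187624 -421.03102032   75.        ]
 [ 386.51713977 -283.88394275   75.        ]]
jar [[ 585.90788493 -100.42691813  102.        ]]
bottle,tape,stapler,mouse [[ 703.03440101  301.4482254    40.        ]
 [ 668.63165814 -268.40751991   40.        ]
 [ 392.20822012 -197.17571458   40.        ]
 [ 401.62706406  181.45028567   40.        ]]
```

move_arm:
  motion:
    - [[0, 0, 0], [-205, 0, -60], 0]
    - [[0, 0, 0], [-205, 0, -60], 0]
    - [[0, 0, 0], [-205, 0, -60], 0]
    - [[0, 0, 0], [-205, 0, -60], 0]
    - [[0, 0, 0], [-205, 0, -60], 0]

```text
clock: 0.52
eef_pos: [393.5, 401.1, 290.2]
tcp_rot: [-0.0, 0.203, 0.979, -0.0]
wrist_force: [-0.1, 1.5, 0.1]
finger_gap: 0.997
grip_force: 0.0
```

move_arm:
  motion:
    - [[0, 0, -0.4], [-120, 0, 0], 0]
    - [[0, 0, -0.4], [-120, 0, 0], 0]
    - [[0, 0, -0.4], [-120, 0, 0], 0]
    - [[0, 0, -0.4], [-120, 0, 0], 0]

```text
clock: 0.85
eef_pos: [507.8, 351.1, 288.3]
tcp_rot: [0.0, 0.003, 1.0, -0.001]
wrist_force: [-0.1, 0.3, -0.4]
finger_gap: 1.001
grip_force: 0.0
```

```bash
python3 - <<'E'
from h import *
import pickle
st=arm.state(); im=arm.get_image("wrist")[:,:,::-1]; cv2.imwrite("pics/w1.png",im); pickle.dump(st,open("pics/w1.pkl","wb"))
print(st["clock"],st["eef_pos"],st["tcp_rot"])
print(totool(st,[611,114,280]))
E
```

```text
0.85 [507.75833293 351.07866457 288.33894038] [ 4.34530211e-04  2.66805469e-03  9.99996021e-01 -8.06349923e-04]
[-104.49778185 -236.51057317    8.81108997]
```

View pics/w1.png

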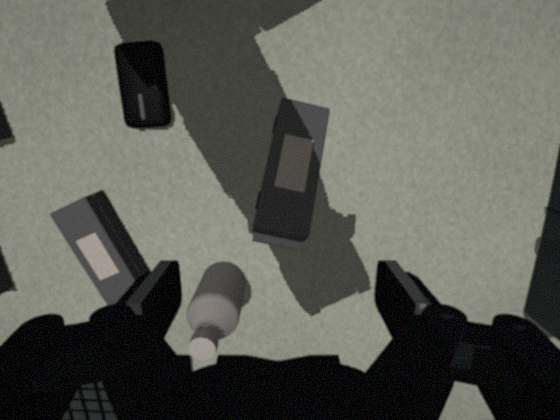

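```bash
python3 - <<'E'
from h import *
import pickle
st=pickle.load(open("pics/w1.pkl","rb")); c=cam("wrist",st)
L=onplane(c,[(282,98),(329,110)],46.7);H=onplane(c,[(252,232),(305,240)],126.2)
print(L,H,np.linalg.norm(L[0]-L[1]),np.linalg.norm(H[0]-H[1]),(L+H).mean(0)/1)
d=H.mean(0)-L.mean(0);print(np.linalg.norm(d[:2]),np.degrees(np.arctan2(d[1],d[0])))
im=cv2.imread("pics/w1.png")[80:260,220:380]
im=cv2.convertScaleAbs(im,alpha=2.2,beta=0)
cv2.imwrite("pics/w1c.png",cv2.resize(im,None,fx=3.3,fy=3.3,interpolation=cv2.INTER_CUBIC))
E
```

```text
[[419.38567859 356.30971753  46.7       ]
 [432.46623308 409.21674202  46.7       ]] [[548.94823305 325.73046789 126.2       ]
 [557.5850072  377.9873141  126.2       ]] 54.50003803419993 52.965761043659896 [979.19257595 734.62212077 172.9       ]
131.0371051909788 -13.64138957885233
```

View pics/w1c.png

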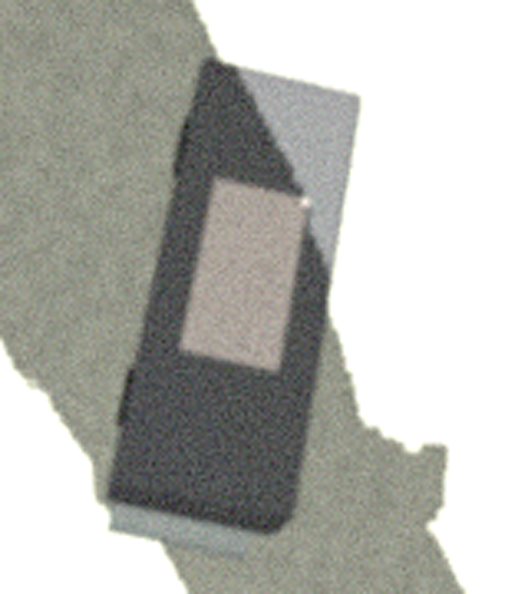

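move_arm:
  motion:
    - [[0, 0, 0], [-72, -190, 0], 0]
    - [[0, 0, 0], [-72, -190, 0], 0]
    - [[0, 0, 0], [-72, -190, 0], 0]
    - [[0, 0, 0], [-72, -190, 0], 0]
    - [[0, 0, 0], [-72, -190, 0], 0]

```text
clock: 1.32
eef_pos: [572.3, 162.3, 289.7]
tcp_rot: [-0.0, 0.005, 1.0, -0.0]
wrist_force: [0.4, 0.2, 0.3]
finger_gap: 1.001
grip_force: 0.0
```

move_arm:
  motion:
    - [[0, 0, -0.12], [-60, -150, 0], 0]
    - [[0, 0, -0.12], [-60, -150, 0], 0]
    - [[0, 0, -0.12], [-60, -150, 0], 0]
    - [[0, 0, -0.12], [-60, -150, 0], 0]
    - [[0, 0, -0.12], [-60, -150, 0], 0]

```text
clock: 1.73
eef_pos: [632.6, 7.9, 288.9]
tcp_rot: [-0.0, -0.052, 0.999, -0.001]
wrist_force: [0.1, 0.8, -0.2]
finger_gap: 0.998
grip_force: 0.0
```

```bash
python3 - <<'E'
from h import *
import pickle
st=arm.state(); im=arm.get_image("wrist")[:,:,::-1]; cv2.imwrite("pics/w2.png",im); pickle.dump(st,open("pics/w2.pkl","wb"))
print(st["clock"],st["eef_pos"],st["tcp_rot"])
E
```

```text
1.7333 [632.55236339   7.88349191 288.89410934] [-2.08887072e-04 -5.24514585e-02  9.98623064e-01 -8.80991589e-04]
```

View pics/w2.png

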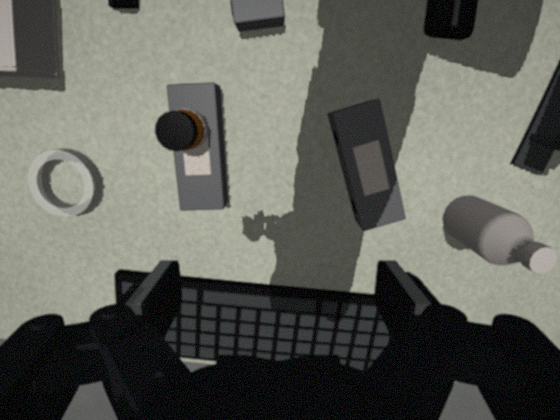

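```bash
python3 - <<'E'
from h import *
import pickle
st=pickle.load(open("pics/w2.pkl","rb")); c=cam("wrist",st)
print("jar",onplane(c,[(177,130.5)],102), totool(st,onplane(c,[(177,130.5)],102)[0]))
im=cv2.imread("pics/w2.png")
a=cv2.convertScaleAbs(im[70:240,150:420],alpha=2.0); cv2.imwrite("pics/w2c.png",cv2.resize(a,None,fx=2.9,fy=2.9,interpolation=cv2.INTER_CUBIC))
E
```

```text
jar [[587.60555946 -96.56142317 102.        ]] [ 55.54569553 -98.83673402 187.09446623]
```

View pics/w2c.png

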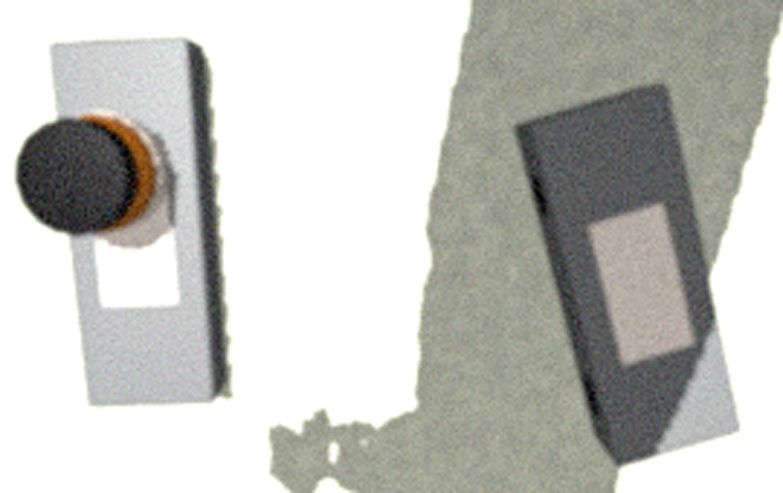

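```bash
python3 - <<'E'
from h import *
import pickle
st=pickle.load(open("pics/w2.pkl","rb")); c=cam("wrist",st)
f=lambda P:np.array(P)/2.9+[150,70]
def show(n,P,z):
    W=onplane(c,f(P),z)[:,:2]; m=((W[2]+W[3])-(W[0]+W[1]))/2
    print(n,W.mean(0).round(1),"len",np.linalg.norm(m).round(1),"wid",np.linalg.norm(W[1]-W[0]).round(1),np.linalg.norm(W[2]-W[3]).round(1),"yaw",np.degrees(np.arctan2(m[1],m[0])).round(2))
    for a,b in((0,3),(1,2)): e=W[b]-W[a]; print("  edge",np.degrees(np.arctan2(e[1],e[0])).round(2))
show("base",[(52,45),(187,39),(214,402),(90,405)],40)
show("deep",[(520,127),(665,84),(738,430),(622,465)],46)
show("deeplabel",[(588,226),(666,205),(694,347),(622,365)],46)
E
```

```text
base [611.7 -90.8] len 146.7 wid 53.3 53.6 yaw 7.76
  edge 7.71
  edge 7.81
deep [611.1 115.6] len 147.5 wid 58.4 51.3 yaw 24.24
  edge 25.59
  edge 22.88
deeplabel [612.  117.5] len 60.1 wid 32.1 30.7 yaw 22.47
  edge 23.15
  edge 21.8
```

move_arm:
  motion:
    - [[0, 0, 0], [55, -99, 110], 0]
    - [[0, 0, 0], [55, -99, 110], 0]
    - [[0, 0, 0], [55, -99, 110], 0]
    - [[0, 0, 0], [55, -99, 110], 0]
    - [[0, 0, 0], [55, -99, 110], 0]

```text
clock: 2.2
eef_pos: [582.9, -92.1, 175.2]
tcp_rot: [-0.004, -0.054, 0.999, 0.001]
wrist_force: [-0.1, -0.3, 0.7]
finger_gap: 1.002
grip_force: 0.0
```

move_arm:
  motion:
    - [[0, 0, 0], [0, 0, 119], 0]
    - [[0, 0, 0], [0, 0, 119], 0]
    - [[0, 0, 0], [0, 0, 119], 0]
    - [[0, 0, 0], [0, 0, 119], 0]
    - [[0, 0, 0], [0, 0, 119], 200]
  squeeze: 30

```text
clock: 2.62
eef_pos: [586.4, -89.3, 60.4]
tcp_rot: [-0.002, -0.056, 0.998, 0.001]
wrist_force: [-0.2, 0.6, 0.7]
finger_gap: 0.885
grip_force: 0.0
```

move_arm:
  motion:
    - [[0, 0, 0], [0, 0, 0], 200]
    - [[0, 0, 0], [0, 0, 0], 200]
    - [[0, 0, 0], [0, 0, 0], 200]
    - [[0, 0, 0], [0, 0, 0], 200]
    - [[0, 0, 0], [0, 0, 0], 200]

```text
clock: 3.03
eef_pos: [589.8, -91.4, 64.0]
tcp_rot: [0.002, -0.056, 0.998, -0.001]
wrist_force: [-0.9, 0.3, 10.0]
finger_gap: 0.49
grip_force: 29.0
```

move_arm:
  motion:
    - [[0, 0, 0], [0, 0, -40], 200]
    - [[0, 0, 0], [0, 0, -80], 200]
    - [[0, 0, 0], [25, -40, -80], 200]
    - [[0, 0, 0], [48, -75, -80], 200]
    - [[0, 0, 0], [60, -98, -80], 200]

```text
clock: 3.45
eef_pos: [538.7, -197.0, 143.5]
tcp_rot: [0.002, -0.056, 0.998, -0.001]
wrist_force: [0.6, -0.5, -0.7]
finger_gap: 0.488
grip_force: 30.9
```

move_arm:
  motion:
    - [[0, 0, 0], [90, -148, 0], 200]
    - [[0, 0, 0], [90, -148, 0], 200]
    - [[0, 0, 0], [90, -148, 0], 200]
    - [[0, 0, 0], [90, -148, 0], 200]
    - [[0, 0, 0], [90, -148, 0], 200]

```text
clock: 3.87
eef_pos: [463.9, -358.2, 142.6]
tcp_rot: [0.001, -0.053, 0.999, -0.002]
wrist_force: [-0.3, -0.1, -0.7]
finger_gap: 0.489
grip_force: 30.9
```

```bash
python3 - <<'E'
from h import *
st=arm.state(); print(st["clock"],st["eef_pos"],st["tcp_rot"],st["finger_gap"],totool(st,[466,-352,72]))
im=arm.get_image("top")[:,:,::-1]; cv2.imwrite("pics/t2.png",im)
E
```

```text
3.8667 [ 463.86370206 -358.19996733  142.61899151] [ 6.50438015e-04 -5.30926701e-02  9.98587165e-01 -2.10229984e-03] 0.48871505338302695 [-2.70571262  6.23982453 70.59595622]
```

View pics/t2.png

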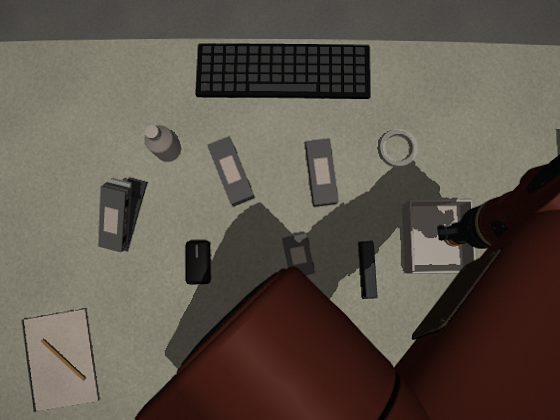

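move_arm:
  motion:
    - [[0, 0, 0], [-3, 6, 35], 200]
    - [[0, 0, 0], [-3, 6, 70], 200]
    - [[0, 0, 0], [-3, 6, 70], 200]
    - [[0, 0, 0], [-3, 6, 70], 80]
    - [[0, 0, 0], [-3, 6, 70], 80]

```text
clock: 4.33
eef_pos: [469.3, -346.2, 73.0]
tcp_rot: [0.001, -0.056, 0.998, -0.001]
wrist_force: [0.1, -0.4, 1.0]
finger_gap: 0.688
grip_force: 0.0
```

move_arm:
  motion:
    - [[0, 0, 0], [0, 0, 0], 80]
    - [[0, 0, 0], [0, 0, 0], 80]
    - [[0, 0, 0], [0, 0, -40], 80]
    - [[0, 0, 0], [0, 0, -80], 80]
    - [[0, 0, 0], [0, 0, -120], 80]

```text
clock: 4.75
eef_pos: [468.0, -345.7, 193.4]
tcp_rot: [0.0, -0.056, 0.998, -0.0]
wrist_force: [1.4, -0.8, 0.0]
finger_gap: 0.685
grip_force: 0.0
```

```bash
python3 - <<'E'
from h import *
st=arm.state(); print(st["clock"],st["eef_pos"],st["finger_gap"],st["grip_force"],totool(st,[611.5,116,200]))
E
```

```text
4.75 [ 468.03614312 -345.69174518  193.42766175] 0.6848756041981255 0.0 [-193.82957786  442.91070183   -6.67430775]
```

move_arm:
  motion:
    - [[0, 0, 0], [-120, 150, -20], 0]
    - [[0, 0, 0], [-120, 150, -20], 0]
    - [[0, 0, 0], [-120, 150, -20], 0]
    - [[0, 0, 0], [-120, 150, -20], 0]
    - [[0, 0, 0], [-120, 150, -20], 0]

```text
clock: 5.17
eef_pos: [572.8, -180.5, 213.0]
tcp_rot: [0.001, -0.056, 0.998, -0.0]
wrist_force: [1.0, -0.7, -0.0]
finger_gap: 1.0
grip_force: 0.0
```

move_arm:
  motion:
    - [[0, 0, 0], [-93, 114, -7], 0]
    - [[0, 0, 0], [-93, 114, -7], 0]
    - [[0, 0, 0], [-93, 114, -7], 0]
    - [[0, 0, 0], [-93, 114, -7], 0]
    - [[0, 0, 0], [-93, 114, -7], 0]

```text
clock: 5.58
eef_pos: [652.9, -55.4, 219.2]
tcp_rot: [0.002, -0.058, 0.998, 0.0]
wrist_force: [0.6, 0.1, -0.1]
finger_gap: 0.999
grip_force: 0.0
```

```bash
python3 - <<'E'
from h import *
import pickle
st=arm.state(); im=arm.get_image("wrist")[:,:,::-1]; cv2.imwrite("pics/w3.png",im); pickle.dump(st,open("pics/w3.pkl","wb"))
print(st["clock"],st["eef_pos"],st["tcp_rot"])
print(project(cam("wrist",st),[(611.5,-91,40),(611.5,116,46)]))
print(totool(st,[630,105,220]))
E
```

```text
5.5833 [652.93886271 -55.37595024 219.19164391] [ 1.50059627e-03 -5.78951815e-02  9.98321496e-01  2.95761437e-04]
[[245.51659119 140.75030739]
 [455.61574703 167.18484681]]
[  4.24385708 161.9528075   -0.75372226]
```

move_arm:
  motion:
    - [[0, 0, -0.28], [-6, 150, 0], 0]
    - [[0, 0, -0.28], [-6, 150, 0], 0]
    - [[0, 0, -0.28], [-6, 150, 0], 0]
    - [[0, 0, -0.28], [-6, 150, 0], 0]
    - [[0, 0, -0.28], [-6, 150, 0], 0]

```text
clock: 6.05
eef_pos: [639.1, 93.8, 219.0]
tcp_rot: [0.001, -0.196, 0.981, 0.001]
wrist_force: [0.6, -0.5, -0.1]
finger_gap: 1.002
grip_force: 0.0
```

```bash
python3 - <<'E'
from h import *
import pickle
st=arm.state(); im=arm.get_image("wrist")[:,:,::-1]; cv2.imwrite("pics/w4.png",im); pickle.dump(st,open("pics/w4.pkl","wb"))
print(st["clock"],st["eef_pos"],st["tcp_rot"])
p=project(cam("wrist",st),[(611.5,116,46)])[0];print(p)
x=int(p[0])-70
a=cv2.imread("pics/w3.png")[35:235,175:315]; b=im[35:235,x:x+140]; print("x0 b",x)
o=cv2.resize(np.hstack([cv2.convertScaleAbs(a,alpha=1.5),cv2.convertScaleAbs(b,alpha=2)]),None,fx=2.8,fy=2.8,interpolation=cv2.INTER_CUBIC)
cv2.imwrite("pics/c34.png",o)
E
```

```text
6.05 [639.05931021  93.84513753 219.01750063] [ 5.98097190e-04 -1.96242185e-01  9.80555126e-01  5.40062138e-04]
[309.43877088 171.20828236]
x0 b 239
```

View pics/c34.png

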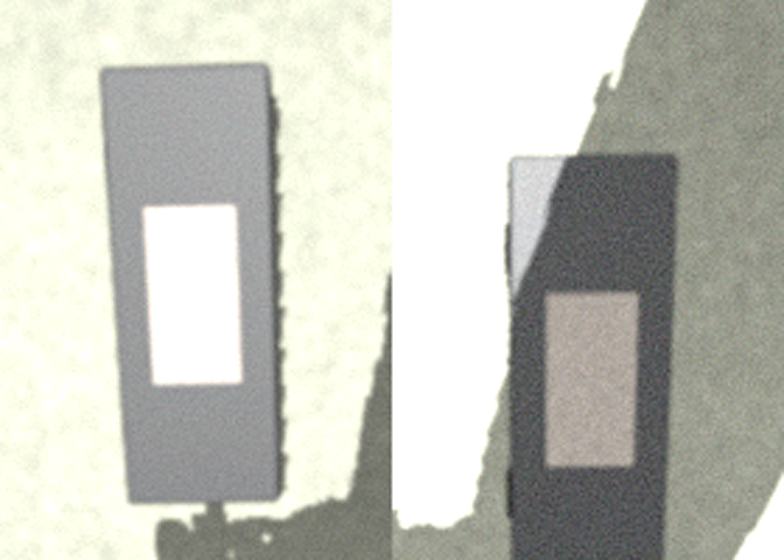

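```bash
python3 - <<'E'
from h import *
import pickle
def show(n,k,P,z,off):
    st=pickle.load(open(k,"rb")); c=cam("wrist",st)
    W=onplane(c,np.array(P)/2.8+off,z)[:,:2]; m=((W[2]+W[3])-(W[0]+W[1]))/2
    print(n,W.mean(0).round(1),"len",np.linalg.norm(m).round(1),"wid",np.linalg.norm(W[1]-W[0]).round(1),np.linalg.norm(W[2]-W[3]).round(1),"yaw",np.degrees(np.arctan2(m[1],m[0])).round(2),"toolx",np.degrees(np.arctan2(*rot(st["tcp_rot"])[[1,0],0]))%360)
    return W,m/np.linalg.norm(m)
W,u=show("base","pics/w3.pkl",[(101,66),(268,64),(277,500),(128,503)],40,(175,35))
show("baselabel","pics/w3.pkl",[(143,206),(237,204),(242,384),(152,385)],40,(175,35))
show("deeplabel","pics/w4.pkl",[(546-392,292),(638-392,292),(635-392,466),(547-392,467)],46,(239,35))
W,u=show("deep part","pics/w4.pkl",[(511-392,157),(677-392,155),(665-392,560),(511-392,560)],46,(239,35))
print("from end", (W[0]+W[1])/2+75*u)
E
```

```text
base [611.4 -92.5] len 148.3 wid 54.4 54.5 yaw 7.61 toolx 186.63798250143753
baselabel [612.  -92.5] len 61.0 wid 31.7 31.8 yaw 7.46 toolx 186.63798250143753
deeplabel [611.2 116.7] len 60.8 wid 31.1 31.2 yaw 23.79 toolx 202.63457017019266
deep part [607.3 114.9] len 139.8 wid 54.2 56.3 yaw 23.25 toolx 202.63457017019266
from end [611.97405657 116.87983703]
```

move_arm:
  motion:
    - [[0, 0, -0.015], [16, 32, 120], 0]
    - [[0, 0, -0.015], [16, 32, 120], 0]
    - [[0, 0, -0.015], [16, 32, 120], 0]
    - [[0, 0, -0.015], [16, 32, 120], 0]
    - [[0, 0, -0.015], [16, 32, 120], 0]

```text
clock: 6.52
eef_pos: [611.6, 111.8, 97.4]
tcp_rot: [-0.002, -0.201, 0.98, -0.0]
wrist_force: [0.1, -0.7, 1.8]
finger_gap: 1.001
grip_force: 0.0
```

```bash
python3 - <<'E'
from h import *
st=arm.state(); print(st["clock"],st["eef_pos"],totool(st,[611.5,116.8,6]),np.degrees(np.arctan2(*rot(st["tcp_rot"])[[1,0],0]))%360)
E
```

```text
6.5167 [611.60808249 111.79900082  97.44926506] [-2.18251892  4.57733062 91.44547233] 203.21123348084103
```

move_arm:
  motion:
    - [[0, 0, 0], [0, 0, 30], 0]
    - [[0, 0, 0], [0, 0, 30], 0]
    - [[0, 0, 0], [0, 0, 30], 0]

```text
clock: 6.77
eef_pos: [614.2, 112.2, 69.8]
tcp_rot: [0.001, -0.201, 0.98, -0.0]
wrist_force: [0.5, 0.3, 1.1]
finger_gap: 0.996
grip_force: 0.0
```

```bash
python3 - <<'E'
from h import *
st=arm.state(); print(st["clock"],st["eef_pos"],totool(st,[611.5,116.8,6]),np.degrees(np.arctan2(*rot(st["tcp_rot"])[[1,0],0]))%360)
E
```

```text
6.7667 [614.22450091 112.21378912  69.82162915] [ 0.77556133  5.33363103 63.81698416] 203.201598915194
```

move_arm:
  motion:
    - [[0, 0, -0.005], [1, 5, 32], 0]
    - [[0, 0, -0.005], [1, 5, 63], 0]
    - [[0, 0, -0.005], [1, 5, 63], 0]
    - [[0, 0, -0.005], [1, 5, 63], 0]
    - [[0, 0, -0.005], [1, 5, 63], 0]

```text
clock: 7.18
eef_pos: [612.0, 117.3, 7.6]
tcp_rot: [0.002, -0.204, 0.979, -0.0]
wrist_force: [-0.4, 0.2, 0.3]
finger_gap: 1.004
grip_force: 0.0
```

move_arm:
  motion:
    - [[0, 0, 0], [0, 0, 0], 200]
    - [[0, 0, 0], [0, 0, 0], 200]
    - [[0, 0, 0], [0, 0, 0], 200]
    - [[0, 0, 0], [0, 0, 0], 200]
    - [[0, 0, 0], [0, 0, 0], 200]
  squeeze: 70

```text
clock: 7.6
eef_pos: [611.6, 117.3, 6.9]
tcp_rot: [0.002, -0.204, 0.979, -0.0]
wrist_force: [-0.3, -0.8, 10.4]
finger_gap: 0.648
grip_force: 75.6
```

```bash
python3 - <<'E'
from h import *
st=arm.state(); print(st["clock"],st["eef_pos"],totool(st,[611.5,116.8,6]),np.degrees(np.arctan2(*rot(st["tcp_rot"])[[1,0],0]))%360)
E
```

```text
7.6 [611.59331685 117.32610169   6.94762118] [ 0.29858148 -0.44348606  0.94744189] 203.54953427681338
```

move_arm:
  motion:
    - [[0, 0, 0], [0, 0, -35], 200]
    - [[0, 0, 0], [0, 0, -70], 200]
    - [[0, 0, 0], [0, 0, -95], 200]
    - [[0, 0, 0.12], [-3, -35, -95], 200]
    - [[0, 0, 0.14], [-6, -70, -95], 200]

```text
clock: 8.02
eef_pos: [644.6, 56.6, 102.7]
tcp_rot: [0.002, -0.134, 0.991, -0.0]
wrist_force: [1.3, -1.1, -5.0]
finger_gap: 0.65
grip_force: 77.3
```

```bash
python3 - <<'E'
from h import *
st=arm.state(); print(st["clock"],st["eef_pos"],totool(st,[611.7,-92.4,100]),np.degrees(np.arctan2(*rot(st["tcp_rot"])[[1,0],0]))%360,st["wrist_force"])
E
```

```text
8.0167 [644.55273903  56.58146407 102.70310446] [  71.15826503 -134.95200241    2.55817001] 195.3631098145795 [ 1.34657136 -1.14828237 -5.03776878]
```

move_arm:
  motion:
    - [[0, 0, 0.137], [71, -135, 0], 200]
    - [[0, 0, 0.137], [71, -135, 0], 200]
    - [[0, 0, 0.137], [71, -135, 0], 200]
    - [[0, 0, 0.137], [71, -135, 0], 200]
    - [[0, 0, 0.137], [71, -135, 0], 200]

```text
clock: 8.43
eef_pos: [609.9, -98.9, 100.1]
tcp_rot: [-0.0, -0.064, 0.998, -0.001]
wrist_force: [1.1, 1.0, -4.8]
finger_gap: 0.647
grip_force: 77.4
```

move_arm:
  motion:
    - [[0, 0, 0], [0, 0, 20], 200]
    - [[0, 0, 0], [0, 0, 20], 200]
    - [[0, 0, 0], [0, 0, 20], 200]

```text
clock: 8.68
eef_pos: [610.0, -93.0, 79.2]
tcp_rot: [-0.001, -0.067, 0.998, 0.001]
wrist_force: [-0.2, 0.5, -3.8]
finger_gap: 0.651
grip_force: 77.0
```

```bash
python3 - <<'E'
from h import *
import pickle
st=arm.state(); print(st["clock"],st["eef_pos"],totool(st,[611.7,-92.4,47]),np.degrees(np.arctan2(*rot(st["tcp_rot"])[[1,0],0]))%360,st["wrist_force"])
im=arm.get_image("wrist")[:,:,::-1]; cv2.imwrite("pics/w5.png",im); pickle.dump(st,open("pics/w5.pkl","wb"))
cv2.imwrite("pics/t5.png",arm.get_image("top")[:,:,::-1])
E
```

```text
8.6833 [609.9555353  -92.95732279  79.20165094] [-1.88714109  0.28089982 32.19720303] 187.68444655537118 [-0.21007246  0.51474046 -3.76367581]
```

View pics/w5.png

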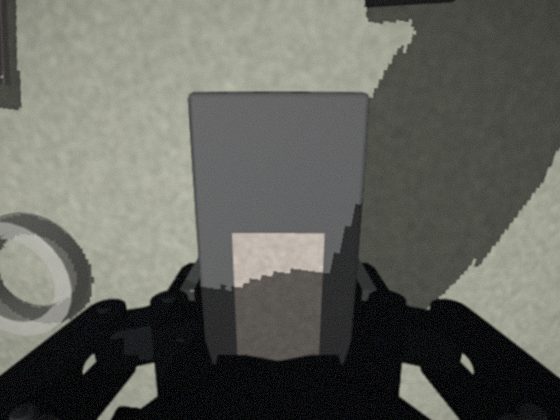

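```bash
python3 - <<'E'
from h import *
import pickle
st=pickle.load(open("pics/w5.pkl","rb")); c=cam("wrist",st)
W=onplane(c,[(190,93.5),(368,94),(232,233),(324,233)],st["eef_pos"][2]-7+46)
T=np.array([totool(st,w) for w in W]);print(T)
ctr=np.array([611.7,-92.4]);u=np.array([np.cos(np.radians(7.5)),np.sin(np.radians(7.5))])
print("near end centre vs wanted",W[:2,:2].mean(0),ctr-75*u,"label",W[2:,:2].mean(0),ctr-30.5*u)
E
```

```text
[[ 75.14211953 -26.04805627 -38.8354209 ]
 [ 75.02430097  27.60893888 -38.7721447 ]
 [ 30.6768034  -14.9023231  -38.93796266]
 [ 30.67458535  15.88018912 -38.90149153]]
near end centre vs wanted [ 535.5487559  -102.25583289] [ 537.3416354  -102.18946442] label [579.59661875 -96.60679182] [581.46093173 -96.38104886]
```

move_arm:
  motion:
    - [[0, 0, 0], [-2, 0, 15], 200]
    - [[0, 0, 0], [-2, 0, 26], 200]
    - [[0, 0, 0], [-2, 0, 28], 200]
    - [[0, 0, 0], [-2, 0, 28], 200]

```text
clock: 9.12
eef_pos: [612.4, -92.6, 51.1]
tcp_rot: [-0.001, -0.067, 0.998, 0.0]
wrist_force: [-0.5, 0.3, -4.9]
finger_gap: 0.644
grip_force: 77.3
```

move_arm:
  motion:
    - [[0, 0, 0], [0, 0, 1], 200]
    - [[0, 0, 0], [0, 0, 2], 200]
    - [[0, 0, 0], [0, 0, 3], 200]

```text
clock: 9.37
eef_pos: [613.6, -93.2, 49.3]
tcp_rot: [0.0, -0.067, 0.998, -0.0]
wrist_force: [-0.3, 0.7, -4.2]
finger_gap: 0.647
grip_force: 77.3
```

```bash
python3 - <<'E'
from h import *
st=arm.state(); print(st["clock"],st["eef_pos"],totool(st,[611.7,-92.4,47]),np.degrees(np.arctan2(*rot(st["tcp_rot"])[[1,0],0]))%360,st["wrist_force"])
E
```

```text
9.3667 [613.57138986 -93.16666179  49.34230654] [1.75385292 1.01109904 2.34050185] 187.69149165304304 [-0.33017446  0.74823542 -4.24251143]
```

move_arm:
  motion:
    - [[0, 0, 0], [1, 0.5, 0], 200]
    - [[0, 0, 0], [1, 0.5, 1], 200]
    - [[0, 0, 0], [1, 0.5, 1], 200]

```text
clock: 9.62
eef_pos: [612.0, -92.7, 47.9]
tcp_rot: [0.0, -0.067, 0.998, -0.0]
wrist_force: [-0.2, -0.2, -4.1]
finger_gap: 0.652
grip_force: 77.3
```

move_arm:
  motion:
    - [[0, 0, 0], [0, 0, 1], 200]
    - [[0, 0, 0], [0, 0, 1], 200]

```text
clock: 9.78
eef_pos: [612.3, -92.8, 47.1]
tcp_rot: [0.0, -0.067, 0.998, -0.0]
wrist_force: [-1.5, 0.6, -3.0]
finger_gap: 0.645
grip_force: 77.6
```

move_arm:
  motion:
    - [[0, 0, 0], [0, 0, 0.7], 200]
    - [[0, 0, 0], [0, 0, 0.7], 200]

```text
clock: 9.95
eef_pos: [612.2, -92.8, 47.0]
tcp_rot: [0.0, -0.067, 0.998, -0.0]
wrist_force: [-4.4, 2.7, 5.6]
finger_gap: 0.647
grip_force: 78.5
```

move_arm:
  motion:
    - [[0, 0, 0], [0, 0, 0], 60]
    - [[0, 0, 0], [0, 0, 0], 30]
    - [[0, 0, 0], [0, 0, 0], 0]
    - [[0, 0, 0], [0, 0, 0], 0]
    - [[0, 0, 0], [0, 0, 0], 0]

```text
clock: 10.37
eef_pos: [612.2, -92.7, 46.1]
tcp_rot: [0.0, -0.067, 0.998, -0.0]
wrist_force: [-0.4, -0.8, -0.3]
finger_gap: 0.999
grip_force: 0.0
```

move_arm:
  motion:
    - [[0, 0, 0], [0, 0, -35], 0]
    - [[0, 0, 0], [0, 0, -70], 0]
    - [[0, 0, 0], [0, 0, -110], 0]
    - [[0, 0, 0], [-20, 0, -150], 0]
    - [[0, 0, 0], [-30, 0, -150], 0]

```text
clock: 10.78
eef_pos: [645.8, -89.4, 204.2]
tcp_rot: [0.005, -0.067, 0.998, -0.002]
wrist_force: [1.6, -0.5, 1.0]
finger_gap: 1.0
grip_force: 0.0
```

move_arm:
  motion:
    - [[0, 0, 0], [0, 0, 0], 0]
    - [[0, 0, 0], [0, 0, 0], 0]

```text
clock: 10.95
eef_pos: [642.0, -88.6, 196.0]
tcp_rot: [0.0, -0.067, 0.998, -0.0]
wrist_force: [0.9, -0.2, -0.5]
finger_gap: 1.003
grip_force: 0.0
```

```bash
python3 - <<'E'
from h import *
import pickle
st=arm.state(); im=arm.get_image("wrist")[:,:,::-1]; cv2.imwrite("pics/w6.png",im); pickle.dump(st,open("pics/w6.pkl","wb"))
print(st["clock"],st["eef_pos"],st["tcp_rot"]); c=cam("wrist",st)
p=project(c,[(611.7,-92.4,86)])[0];print(p)
v=im.max(2).copy(); m=np.zeros_like(v);x,y=p.astype(int);m[y-70:y+70,x-45:x+45]=1
for t in(120,135,150):
  for k in blobs((v>t)&(m>0),300): print(t,[np.round(q,1) for q in rect(c,k,86)])
print(totool(st,[500,365,270]))
cv2.imwrite("pics/w6c.png",cv2.resize(im[:300,120:420],None,fx=2,fy=2))
E
```

```text
10.95 [641.96873795 -88.63363185 195.96549824] [ 6.12426268e-05 -6.72023436e-02  9.97739363e-01 -6.55654422e-05]
[277.6985191  167.18972842]
120 [array([611.3, -92.5], dtype=float32), np.float32(61.3), np.float32(32.0), np.float32(7.4)]
120 [array([587.7, -65.2], dtype=float32), np.float32(63.4), np.float32(5.4), np.float32(9.3)]
120 [array([ 614.3, -123.6], dtype=float32), np.float32(100.6), np.float32(8.1), np.float32(5.7)]
135 [array([611.3, -92.5], dtype=float32), np.float32(59.6), np.float32(31.4), np.float32(7.7)]
135 [array([585.3, -65.6], dtype=float32), np.float32(58.7), np.float32(5.4), np.float32(9.3)]
135 [array([ 613.5, -123.7], dtype=float32), np.float32(98.9), np.float32(8.1), np.float32(5.7)]
150 [array([611.3, -92.6], dtype=float32), np.float32(59.7), np.float32(30.7), np.float32(7.5)]
150 [array([584.1, -65. ], dtype=float32), np.float32(56.4), np.float32(5.2), np.float32(7.2)]
150 [array([ 613.1, -123.7], dtype=float32), np.float32(98.1), np.float32(8.0), np.float32(5.7)]
[ 79.84537813 468.56409958 -74.10871832]
```

View pics/w6c.png

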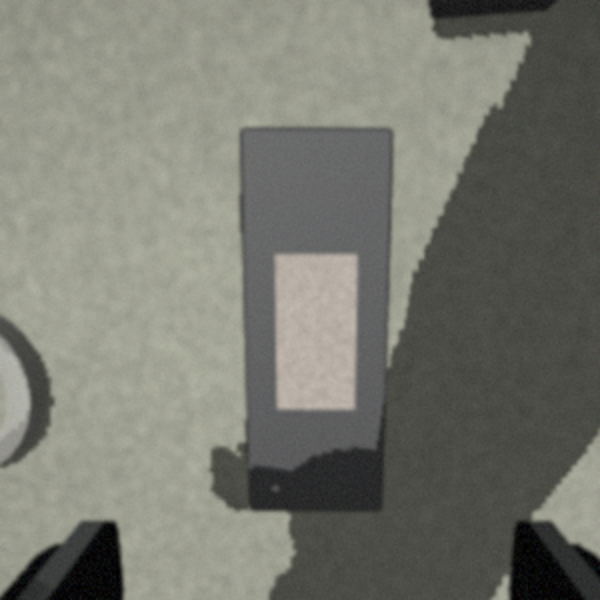

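```bash
cat >> h.py <<'E'
def pnp(c,px,obj):
    """pose of planar points (object frame) in world: R,t"""
    K,k1,Rc,o=c
    ok,r,t=cv2.solvePnP(np.array(obj,float),np.array(px,float),K,np.array([k1,0,0,0.]),flags=cv2.SOLVEPNP_ITERATIVE)
    F=np.diag([1.,-1,-1]); M=Rc@F@cv2.Rodrigues(r)[0]
    e=cv2.projectPoints(np.array(obj,float),r,t,K,np.array([k1,0,0,0.]))[0].reshape(-1,2)-px
    return M,o+Rc@F@t.ravel(),np.abs(e).max()
def rectpts(l,w): # order: low-left(-y),low-right(+y),high-right,high-left
    return [(-l/2,-w/2,0),(-l/2,w/2,0),(l/2,w/2,0),(l/2,-w/2,0)]
E
python3 - <<'E'
from h import *
import pickle
st=pickle.load(open("pics/w1.pkl","rb")); c=cam("wrist",st)
lab=np.array([(213,178),(308,200),(281,370),(180,352)])/3.3+[220,80]
lid=np.array([(205,60),(358,97),(290,530),(110,500)])/3.3+[220,80]
for px,ob in((lab,rectpts(60.5,31.2)),(lid,rectpts(149,55)),(np.r_[lab,lid],rectpts(60.5,31.2)+rectpts(149,55))):
    M,t,e=pnp(c,px,ob); x=M[:,0]; print(t.round(1),"elev",np.degrees(np.arcsin(x[2])).round(1),"yaw",np.degrees(np.arctan2(x[1],x[0])).round(1),M[:,2].round(3),e)
E
```

```text
[485.5 368.6  92.8] elev 33.9 yaw -12.1 [-0.547  0.111  0.83 ] 0.3869566473079544
[490.6 368.   86.9] elev 27.6 yaw -12.1 [-0.448  0.12   0.886] 1.1433939472240695
[486.3 368.1  96.8] elev 32.9 yaw -12.5 [-0.53   0.122  0.839] 3.1155113514798813
```

move_arm:
  motion:
    - [[0, 0, 0], [49, 165, -20], 0]
    - [[0, 0, 0], [49, 165, -20], 0]
    - [[0, 0, 0], [49, 165, -20], 0]
    - [[0, 0, 0], [49, 165, -20], 0]
    - [[0, 0, 0], [49, 165, -20], 0]

```text
clock: 11.42
eef_pos: [567.1, 72.9, 215.7]
tcp_rot: [-0.002, -0.069, 0.998, 0.001]
wrist_force: [0.2, -1.3, 0.1]
finger_gap: 1.0
grip_force: 0.0
```

move_arm:
  motion:
    - [[0, 0, 0], [49, 165, -20], 0]
    - [[0, 0, 0], [49, 165, -20], 0]
    - [[0, 0, 0], [49, 165, -20], 0]
    - [[0, 0, 0], [49, 165, -20], 0]
    - [[0, 0, 0], [49, 165, -20], 0]

```text
clock: 11.83
eef_pos: [496.9, 229.3, 235.7]
tcp_rot: [-0.001, -0.069, 0.998, 0.001]
wrist_force: [0.8, 0.0, -0.6]
finger_gap: 1.001
grip_force: 0.0
```

move_arm:
  motion:
    - [[0, 0, 0.347], [49, 165, 0], 0]
    - [[0, 0, 0.347], [49, 165, 0], 0]
    - [[0, 0, 0.347], [49, 165, 0], 0]
    - [[0, 0, 0.347], [49, 165, 0], 0]
    - [[0, 0, 0.347], [49, 165, 0], 0]

```text
clock: 12.25
eef_pos: [426.9, 384.9, 234.8]
tcp_rot: [-0.001, 0.106, 0.994, -0.0]
wrist_force: [-0.6, -1.1, -0.8]
finger_gap: 1.001
grip_force: 0.0
```

move_arm:
  motion:
    - [[0, -0.5585, 0], [0, 0, 0], 0]
    - [[0, -0.5585, 0], [0, 0, 0], 0]
    - [[0, -0.5585, 0], [0, 0, 0], 0]
    - [[0, -0.5585, 0], [0, 0, 0], 0]
    - [[0, -0.5585, 0], [0, 0, 0], 0]

```text
clock: 12.67
eef_pos: [427.6, 380.5, 234.5]
tcp_rot: [0.276, 0.101, 0.955, -0.031]
wrist_force: [-0.2, 0.6, -1.5]
finger_gap: 1.001
grip_force: 0.0
```

```bash
python3 - <<'E'
from h import *
st=arm.state(); print(st["clock"],st["eef_pos"],st["joint_pos"].round(2)); Rt=rot(st["tcp_rot"]); print(Rt.round(3))
n=np.array([-.518,.112,.848]);cx=np.array([.829,-.179,.53]); L=np.array([488,368,86.5])
print(totool(st,L+120*n+30*cx))
W=np.c_[-cx,np.cross(-n,-cx),-n]; print(R.from_matrix(Rt.T@W).as_rotvec())
E
```

```text
12.6667 [427.58344032 380.50316596 234.54629034] [ 0.87  0.2  -0.41  0.67 -0.49  1.01]
[[-0.827  0.21   0.522]
 [ 0.176  0.978 -0.114]
 [-0.534 -0.003 -0.846]]
[-3.68041706  0.60741595 38.26098456]
[-0.00164351  0.00472512  0.00235976]
```

```bash
cat >> h.py <<'E'
def thinlook(name):
    st=arm.state(); im=arm.get_image("wrist"); cv2.imwrite(f"pics/{name}.png",im[:,:,::-1]); c=cam("wrist",st)
    b=cv2.GaussianBlur(im,(0,0),1.2).astype(int); m=(b[:,:,0]-b[:,:,1]>4)&(b[:,:,0]-b[:,:,2]>6)&(b[:,:,0]>40)
    m=cv2.morphologyEx(m.astype(np.uint8),cv2.MORPH_OPEN,np.ones((5,5)))
    for k in blobs(m,800):
        r=cv2.minAreaRect(k); B=cv2.boxPoints(r); print(r,cv2.contourArea(k)/np.prod(r[1]))
        ap=cv2.approxPolyDP(cv2.convexHull(k),0.04*cv2.arcLength(k,True),True).reshape(-1,2).astype(float); print(ap.tolist())
    return st,im,c
E
python3 - <<'E'
from h import *
import pickle
st,im,c=thinlook("w7"); pickle.dump(st,open("pics/w7.pkl","wb"))
n=np.array([-.518,.112,.848]);cx=np.array([.829,-.179,.53]); L=np.array([488,368,86.5]);y=np.cross(n,cx)
print(project(c,[L+a*cx+b*y for a,b in((-30,-16),(-30,16),(30,16),(30,-16),(-75,-28),(-75,28),(75,28),(75,-28))]))
E
```

```text
((278.0, 163.5), (65.0, 34.0), 90.0) 0.9574660633484163
[[294.0, 132.0], [293.0, 195.0], [262.0, 196.0], [261.0, 133.0]]
[[260.29038988 130.06484674]
 [296.14102341 130.16447141]
 [295.04676241 195.49065471]
 [261.00027851 195.39152953]
 [245.83669204  76.83527159]
 [310.90835537  77.00925134]
 [306.51216901 240.26818599]
 [249.27221243 240.09630419]]
```

move_arm:
  motion:
    - [[0, 0.005, 0], [25, 0, 120], 0]
    - [[0, 0.005, 0], [25, 0, 120], 0]
    - [[0, 0.005, 0], [25, 0, 120], 0]
    - [[0, 0.005, 0], [25, 0, 120], 0]
    - [[0, 0.005, 0], [25, 0, 120], 0]

```text
clock: 13.13
eef_pos: [470.5, 370.8, 118.5]
tcp_rot: [0.269, 0.102, 0.957, -0.031]
wrist_force: [0.4, -0.8, 0.6]
finger_gap: 0.996
grip_force: 0.0
```

```bash
python3 - <<'E'
from h import *
import pickle
st,im,c=thinlook("w8"); print(st["clock"],st["eef_pos"])
n=np.array([-.518,.112,.848]);cx=np.array([.829,-.179,.53]); L=np.array([488,368,86.5]);y=np.cross(n,cx); L=L+cx
print(totool(st,L))
W=np.c_[-cx,np.cross(-n,-cx),-n]; print(R.from_matrix(rot(st["tcp_rot"]).T@W).as_rotvec())
print(project(c,[L+a*cx+b*y for a,b in((-30,-16),(-30,16),(30,16),(30,-16),(-75,-28),(-75,28))]))
g=im.astype(int).sum(2)
print("col 277 rows",[ (r,g[r,270:285].mean().round()) for r in range(0,120,4)])
for r in(60,100,140): print(r,[int(v) for v in g[r-2:r+3,200:350:3].mean(0)])
E
```

```text
((279.0, 238.5), (97.0, 56.0), 90.0) 0.9151325478645066
[[306.0, 195.0], [303.0, 286.0], [253.0, 286.0], [252.0, 202.0]]
13.1333 [470.4663596  370.80945654 118.45359835]
[ 0.56382588  1.15107547 36.49543935]
[-0.00521842 -0.00911096  0.00102137]
[[250.20851115 187.07310872]
 [307.71823768 187.20669271]
 [305.13189902 284.5460971 ]
 [252.33039248 284.35875357]
 [225.76863811 102.91189533]
 [332.58463545 103.04737568]]
col 277 rows [(0, np.float64(172.0)), (4, np.float64(173.0)), (8, np.float64(169.0)), (12, np.float64(169.0)), (16, np.float64(166.0)), (20, np.float64(172.0)), (24, np.float64(172.0)), (28, np.float64(172.0)), (32, np.float64(174.0)), (36, np.float64(169.0)), (40, np.float64(173.0)), (44, np.float64(178.0)), (48, np.float64(182.0)), (52, np.float64(259.0)), (56, np.float64(294.0)), (60, np.float64(256.0)), (64, np.float64(237.0)), (68, np.float64(100.0)), (72, np.float64(69.0)), (76, np.float64(63.0)), (80, np.float64(68.0)), (84, np.float64(59.0)), (88, np.float64(67.0)), (92, np.float64(218.0)), (96, np.float64(220.0)), (100, np.float64(200.0)), (104, np.float64(111.0)), (108, np.float64(115.0)), (112, np.float64(111.0)), (116, np.float64(116.0))]
60 [396, 393, 394, 386, 394, 399, 393, 389, 379, 397, 407, 405, 399, 390, 385, 382, 390, 402, 395, 398, 395, 388, 383, 390, 392, 292, 170, 172, 172, 171, 173, 170, 178, 172, 171, 175, 187, 184, 183, 177, 180, 185, 183, 180, 182, 180, 185, 183, 180, 181]
100 [399, 395, 402, 304, 195, 170, 176, 182, 185, 175, 163, 180, 194, 189, 191, 194, 192, 193, 189, 174, 172, 180, 174, 178, 174, 179, 175, 182, 180, 178, 190, 184, 186, 190, 191, 190, 189, 192, 188, 183, 163, 160, 168, 170, 168, 184, 171, 175, 178, 175]
140 [412, 414, 413, 404, 350, 304, 326, 349, 371, 291, 105, 120, 119, 110, 104, 119, 118, 115, 113, 111, 110, 116, 114, 113, 118, 115, 115, 109, 111, 124, 114, 111, 115, 118, 121, 115, 112, 115, 114, 114, 117, 118, 109, 108, 198, 406, 405, 408, 410, 406]
```

move_arm:
  motion:
    - [[0, -0.005, 0], [0.5, 1, 34], 0]
    - [[0, -0.005, 0], [0.5, 1, 60], 0]
    - [[0, -0.005, 0], [0.5, 1, 67], 0]
    - [[0, -0.005, 0], [0.5, 1, 67], 0]
    - [[0, -0.005, 0], [0.5, 1, 67], 0]

```text
clock: 13.6
eef_pos: [505.8, 367.4, 65.5]
tcp_rot: [0.274, 0.102, 0.956, -0.029]
wrist_force: [-0.1, -0.3, 0.8]
finger_gap: 0.999
grip_force: 0.0
```

```bash
python3 - <<'E'
from h import *
st=arm.state(); print(st["clock"],st["eef_pos"],st["wrist_force"])
n=np.array([-.518,.112,.848]);cx=np.array([.829,-.179,.53]); L=np.array([488,368,86.5])+cx
print(totool(st,L))
W=np.c_[-cx,np.cross(-n,-cx),-n]; print(R.from_matrix(rot(st["tcp_rot"]).T@W).as_rotvec())
E
```

```text
13.6 [505.84944687 367.44002996  65.51965285] [-0.09129565 -0.33321228  0.7763216 ]
[  2.7573875   -3.19947689 -27.10527524]
[ 0.00099861  0.0006128  -0.0009356 ]
```

move_arm:
  motion:
    - [[0, 0, 0], [2, -2, 3], 0]
    - [[0, 0, 0], [2, -2, 3], 0]
    - [[0, 0, 0], [2, -2, 3], 0]

```text
clock: 13.85
eef_pos: [504.9, 365.4, 61.2]
tcp_rot: [0.274, 0.102, 0.956, -0.029]
wrist_force: [0.3, -0.1, 0.5]
finger_gap: 1.0
grip_force: 0.0
```

```bash
python3 - <<'E'
from h import *
st=arm.state(); print(st["clock"],st["eef_pos"],st["wrist_force"])
n=np.array([-.518,.112,.848]);cx=np.array([.829,-.179,.53]); L=np.array([488,368,86.5])+cx
print(totool(st,L))
E
```

```text
13.85 [504.88944038 365.36754267  61.23796039] [ 0.26785936 -0.12803911  0.47285357]
[  0.06684201  -0.96295159 -30.46727362]
```

move_arm:
  motion:
    - [[0, 0, 0], [0, 0, 0], 200]
    - [[0, 0, 0], [0, 0, 0], 200]
    - [[0, 0, 0], [0, 0, 0], 200]
    - [[0, 0, 0], [0, 0, 0], 200]
    - [[0, 0, 0], [0, 0, 0], 200]
  squeeze: 60

```text
clock: 14.27
eef_pos: [504.9, 365.0, 60.8]
tcp_rot: [0.274, 0.102, 0.956, -0.029]
wrist_force: [-5.4, -0.5, 6.8]
finger_gap: 0.646
grip_force: 63.4
```

move_arm:
  motion:
    - [[0, 0, 0], [0, 0, -15], 200]
    - [[0, 0, 0], [0, 0, -50], 200]
    - [[0, 0, 0], [0, 0, -90], 200]
    - [[0, 0, 0], [0, 0, -100], 200]
    - [[0, 0, 0], [0, 0, -100], 200]

```text
clock: 14.68
eef_pos: [453.1, 377.9, 147.9]
tcp_rot: [0.275, 0.102, 0.956, -0.027]
wrist_force: [0.9, 0.8, -1.5]
finger_gap: 0.645
grip_force: 66.1
```

move_arm:
  motion:
    - [[0, 0.5585, 0], [0, 0, 0], 200]
    - [[0, 0.5585, 0], [0, 0, 0], 200]
    - [[0, 0.5585, 0], [0, 0, 0], 200]
    - [[0, 0.5585, 0], [0, 0, 0], 200]
    - [[0, 0.5585, 0], [0, 0, 0], 200]

```text
clock: 15.1
eef_pos: [455.5, 375.5, 144.6]
tcp_rot: [-0.003, 0.108, 0.994, 0.001]
wrist_force: [0.7, -0.2, -2.5]
finger_gap: 0.647
grip_force: 65.9
```

```bash
python3 - <<'E'
from h import *
st,im,c=thinlook("w9"); print(st["clock"],st["eef_pos"],st["wrist_force"],st["finger_gap"]);M=rot(st["tcp_rot"])
print(M.round(4),np.degrees(np.arctan2(M[1,0],M[0,0])))
print(totool(st,[611.3,-92.5,st["eef_pos"][2]]))
print(project(c,[st["eef_pos"]+M@np.array(p) for p in((75,-28,-30.5),(75,28,-30.5),(30.3,-15.7,-30.5),(30.3,15.7,-30.5))]))
g=im.astype(int).sum(2)
for r in(270,280,290): print(r,[(k,int(g[k,r-3:r+4].mean())) for k in range(80,125,2)])
for r in(150,200): print(r,[(k,int(g[r-2:r+3,k].mean())) for k in list(range(180,230,3))+list(range(330,380,3))])
E
```

```text
15.1 [455.5067413  375.46664254 144.56260991] [ 0.71980795 -0.19294845 -2.49911116] 0.6466579041176047
[[-0.9769  0.2139 -0.0053]
 [ 0.2138  0.9769  0.0026]
 [ 0.0058  0.0014 -1.    ]] 167.65187296427226
[-252.26012383 -423.82182523   -2.05143121]
[[190.44522523  96.20103322]
 [362.20168286  96.21854444]
 [232.75612954 226.35557146]
 [320.06653866 226.3818359 ]]
270 [(80, 531), (82, 538), (84, 541), (86, 533), (88, 532), (90, 536), (92, 378), (94, 288), (96, 330), (98, 352), (100, 351), (102, 353), (104, 352), (106, 356), (108, 351), (110, 343), (112, 316), (114, 306), (116, 283), (118, 257), (120, 234), (122, 228), (124, 165)]
280 [(80, 554), (82, 556), (84, 557), (86, 545), (88, 550), (90, 559), (92, 396), (94, 278), (96, 327), (98, 347), (100, 350), (102, 346), (104, 349), (106, 351), (108, 348), (110, 347), (112, 348), (114, 348), (116, 350), (118, 351), (120, 352), (122, 332), (124, 326)]
290 [(80, 541), (82, 546), (84, 559), (86, 561), (88, 568), (90, 571), (92, 401), (94, 279), (96, 326), (98, 343), (100, 348), (102, 345), (104, 347), (106, 348), (108, 348), (110, 345), (112, 
[... 203 characters left out ...]
(210, 160), (213, 157), (216, 156), (219, 150), (222, 155), (225, 150), (228, 163), (330, 339), (333, 338), (336, 331), (339, 329), (342, 332), (345, 333), (348, 333), (351, 330), (354, 336), (357, 329), (360, 285), (363, 450), (366, 536), (369, 530), (372, 534), (375, 544), (378, 537)]
200 [(180, 265), (183, 265), (186, 266), (189, 255), (192, 267), (195, 143), (198, 144), (201, 153), (204, 148), (207, 149), (210, 148), (213, 156), (216, 159), (219, 155), (222, 163), (225, 147), (228, 154), (330, 282), (333, 332), (336, 333), (339, 335), (342, 328), (345, 329), (348, 329), (351, 331), (354, 329), (357, 276), (360, 499), (363, 535), (366, 543), (369, 555), (372, 560), (375, 551), (378, 559)]
```

move_arm:
  motion:
    - [[0, 0, 0], [-90, -150, 0], 200]
    - [[0, 0, 0], [-90, -150, 0], 200]
    - [[0, 0, 0], [-90, -150, 0], 200]
    - [[0, 0, 0], [-90, -150, 0], 200]
    - [[0, 0, 0], [-90, -150, 0], 200]

```text
clock: 15.57
eef_pos: [510.7, 205.0, 143.5]
tcp_rot: [0.0, 0.108, 0.994, -0.002]
wrist_force: [1.1, 0.1, -2.2]
finger_gap: 0.65
grip_force: 65.8
```

move_arm:
  motion:
    - [[0, 0, 0], [-90, -150, 0], 200]
    - [[0, 0, 0], [-90, -150, 0], 200]
    - [[0, 0, 0], [-90, -150, 0], 200]
    - [[0, 0, 0], [-90, -150, 0], 200]
    - [[0, 0, 0], [-90, -150, 0], 200]

```text
clock: 15.98
eef_pos: [567.3, 39.3, 143.7]
tcp_rot: [0.001, 0.108, 0.994, -0.002]
wrist_force: [0.2, -0.1, -2.1]
finger_gap: 0.649
grip_force: 65.9
```

move_arm:
  motion:
    - [[0, 0, -0.347], [-73, -124, 0], 200]
    - [[0, 0, -0.347], [-73, -124, 0], 200]
    - [[0, 0, -0.347], [-73, -124, 0], 200]
    - [[0, 0, -0.347], [-73, -124, 0], 200]
    - [[0, 0, -0.347], [-73, -124, 0], 200]

```text
clock: 16.4
eef_pos: [612.0, -96.4, 143.3]
tcp_rot: [0.0, -0.065, 0.998, -0.001]
wrist_force: [-0.9, 0.4, -1.7]
finger_gap: 0.647
grip_force: 65.8
```

move_arm:
  motion:
    - [[0, 0, 0], [0, 0, 15], 200]
    - [[0, 0, 0], [0, 0, 30], 200]
    - [[0, 0, 0], [0, 0, 30], 200]
    - [[0, 0, 0], [0, 0, 30], 200]

```text
clock: 16.73
eef_pos: [609.8, -90.9, 113.6]
tcp_rot: [-0.001, -0.067, 0.998, 0.0]
wrist_force: [0.2, 0.7, -1.9]
finger_gap: 0.645
grip_force: 65.8
```

```bash
python3 - <<'E'
from h import *
import pickle
st,im,c=thinlook("w10"); pickle.dump(st,open("pics/w10.pkl","wb")); print(st["clock"],st["eef_pos"],st["wrist_force"],st["finger_gap"]);M=rot(st["tcp_rot"])
print(M.round(4),np.degrees(np.arctan2(M[1,0],M[0,0]))%360)
print("to go",totool(st,[612.4,-92.4,85.5]))
g=im.astype(int).sum(2)
print([(k,int(g[k,270:290].mean())) for k in range(84,106)])
for r in(130,210): print(r,[(k,int(g[r-3:r+4,k].mean())) for k in list(range(184,206,2))+list(range(350,372,2))])
E
```

```text
((278.0, 256.5), (55.0, 88.0), 90.0) 0.8095041322314049
[[322.0, 229.0], [320.0, 272.0], [236.0, 281.0], [235.0, 229.0]]
16.7333 [609.81080172 -90.92860268 113.59137349] [ 0.21880075  0.69739226 -1.93455297] 0.645174817817355
[[-9.910e-01 -1.341e-01 -2.800e-03]
 [-1.341e-01  9.910e-01  3.000e-04]
 [ 2.700e-03  7.000e-04 -1.000e+00]] 187.70836431682616
to go [-2.44471419 -1.8256339  28.08352998]
[(84, 485), (85, 487), (86, 485), (87, 484), (88, 483), (89, 481), (90, 483), (91, 447), (92, 339), (93, 255), (94, 251), (95, 272), (96, 288), (97, 295), (98, 305), (99, 308), (100, 306), (101, 306), (102, 307), (103, 306), (104, 306), (105, 307)]
130 [(184, 485), (186, 495), (188, 492), (190, 498), (192, 391), (194, 249), (196, 299), (198, 314), (200, 314), (202, 317), (204, 314), (350, 295), (352, 295), (354, 295), (356, 296), (358, 297), (360, 288), (362, 243), (364, 217), (366, 235), (368, 230), (370, 236)]
210 [(184, 495), (186, 505), (188, 504), (190, 500), (192, 493), (194, 502), (196, 487), (198, 300), (200, 278), (202, 306), (204, 309), (350, 132), (352, 135), (354, 132), (356, 124), (358, 154), (360, 234), (362, 235), (364, 228), (366, 232), (368, 231), (370, 230)]
```

move_arm:
  motion:
    - [[0, 0, 0.003], [-1.8, -1.5, 10], 200]
    - [[0, 0, 0.003], [-1.8, -1.5, 20], 200]
    - [[0, 0, 0.003], [-1.8, -1.5, 20], 200]
    - [[0, 0, 0.003], [-1.8, -1.5, 20], 200]

```text
clock: 17.12
eef_pos: [612.4, -92.7, 94.2]
tcp_rot: [-0.001, -0.066, 0.998, 0.0]
wrist_force: [0.0, -1.4, -2.0]
finger_gap: 0.645
grip_force: 65.9
```

```bash
python3 - <<'E'
from h import *
for i in range(4):
    st=arm.state(); M=rot(st["tcp_rot"])
    print("to go",st["clock"],totool(st,[611.7,-92.4,85.5]),np.degrees(np.arctan2(M[1,0],M[0,0]))%360)
    if i<3: im=arm.get_image("scene"); 
cv2.imwrite("pics/s11.png",im[:,:,::-1])
E
```

```text
to go 17.1167 [0.63562473 0.4160646  8.7212118 ] 187.52138234256358
to go 17.1667 [1.011206   0.6303853  9.29271907] 187.51868265637015
to go 17.2167 [1.29615802 0.74094989 9.66500893] 187.5175511765662
to go 17.2667 [1.39912827 0.83809381 9.84812022] 187.5171370607866
```

move_arm:
  motion:
    - [[0, 0, 0], [1, 0.6, 4], 200]
    - [[0, 0, 0], [1, 0.6, 7.5], 200]
    - [[0, 0, 0], [1, 0.6, 7.5], 200]
    - [[0, 0, 0], [1, 0.6, 7.5], 200]
    - [[0, 0, 0], [1, 0.6, 7.5], 200]

```text
clock: 17.68
eef_pos: [611.9, -92.5, 87.5]
tcp_rot: [-0.0, -0.066, 0.998, 0.0]
wrist_force: [1.6, -1.2, -2.1]
finger_gap: 0.643
grip_force: 65.9
```

move_arm:
  motion:
    - [[0, 0, 0], [0, 0, 0.8], 200]
    - [[0, 0, 0], [0, 0, 0.8], 200]
    - [[0, 0, 0], [0, 0, 0.8], 200]

```text
clock: 17.93
eef_pos: [612.0, -92.5, 86.8]
tcp_rot: [0.0, -0.066, 0.998, -0.0]
wrist_force: [-0.1, -0.3, -1.3]
finger_gap: 0.644
grip_force: 65.9
```

move_arm:
  motion:
    - [[0, 0, 0], [0, 0, 0.8], 200]
    - [[0, 0, 0], [0, 0, 0.8], 200]
    - [[0, 0, 0], [0, 0, 0.8], 200]

```text
clock: 18.18
eef_pos: [611.9, -92.5, 85.9]
tcp_rot: [-0.0, -0.066, 0.998, -0.0]
wrist_force: [0.1, -0.5, -1.9]
finger_gap: 0.646
grip_force: 65.9
```

```bash
python3 - <<'E'
from h import *
st=arm.state(); M=rot(st["tcp_rot"])
print("to go",st["clock"],totool(st,[611.7,-92.4,85.5]),np.degrees(np.arctan2(M[1,0],M[0,0]))%360,st["wrist_force"],st["ft_torque"])
E
```

```text
to go 18.1833 [0.19355679 0.15889782 0.41426622] 187.51693425402576 [ 0.0971694  -0.51957595 -1.925192  ] [ 0.01071959  0.01804566 -0.0456163 ]
```

move_arm:
  motion:
    - [[0, 0, 0], [0, 0, 0.7], 200]
    - [[0, 0, 0], [0, 0, 0.7], 200]
    - [[0, 0, 0], [0, 0, 0.7], 200]

```text
clock: 18.43
eef_pos: [611.9, -92.5, 85.2]
tcp_rot: [-0.0, -0.066, 0.998, 0.0]
wrist_force: [-0.4, -0.4, -1.9]
finger_gap: 0.645
grip_force: 65.9
```

move_arm:
  motion:
    - [[0, 0, 0], [0, 0, 0.6], 200]
    - [[0, 0, 0], [0, 0, 0.6], 200]
    - [[0, 0, 0], [0, 0, 0.6], 200]

```text
clock: 18.68
eef_pos: [611.9, -92.5, 84.6]
tcp_rot: [-0.0, -0.066, 0.998, 0.0]
wrist_force: [-0.4, -0.7, -2.9]
finger_gap: 0.648
grip_force: 65.9
```

move_arm:
  motion:
    - [[0, 0, 0], [0, 0, 0.7], 200]
    - [[0, 0, 0], [0, 0, 0.7], 200]
    - [[0, 0, 0], [0, 0, 0.7], 200]

```text
clock: 18.93
eef_pos: [611.9, -92.5, 83.9]
tcp_rot: [-0.0, -0.066, 0.998, 0.0]
wrist_force: [0.3, -0.4, -2.5]
finger_gap: 0.648
grip_force: 65.9
```

move_arm:
  motion:
    - [[0, 0, 0], [0, 0, 0.7], 200]
    - [[0, 0, 0], [0, 0, 0.7], 200]
    - [[0, 0, 0], [0, 0, 0.7], 200]

```text
clock: 19.18
eef_pos: [611.9, -92.5, 83.2]
tcp_rot: [-0.0, -0.066, 0.998, 0.0]
wrist_force: [1.0, 0.1, -2.0]
finger_gap: 0.647
grip_force: 65.9
```

move_arm:
  motion:
    - [[0, 0, 0], [0, 0, 0.7], 200]
    - [[0, 0, 0], [0, 0, 0.7], 200]
    - [[0, 0, 0], [0, 0, 0.7], 200]

```text
clock: 19.43
eef_pos: [611.9, -92.5, 82.5]
tcp_rot: [-0.0, -0.066, 0.998, 0.0]
wrist_force: [-0.2, -1.2, -1.7]
finger_gap: 0.645
grip_force: 65.9
```

move_arm:
  motion:
    - [[0, 0, 0], [0, 0, 0.6], 200]
    - [[0, 0, 0], [0, 0, 0.6], 200]
    - [[0, 0, 0], [0, 0, 0.6], 200]

```text
clock: 19.68
eef_pos: [612.0, -92.6, 82.0]
tcp_rot: [0.0, -0.066, 0.998, -0.0]
wrist_force: [-0.2, -0.6, -2.2]
finger_gap: 0.648
grip_force: 66.0
```

move_arm:
  motion:
    - [[0, 0, 0], [0, 0, 0.6], 200]
    - [[0, 0, 0], [0, 0, 0.6], 200]
    - [[0, 0, 0], [0, 0, 0.6], 200]

```text
clock: 19.93
eef_pos: [612.0, -92.7, 81.3]
tcp_rot: [0.0, -0.066, 0.998, -0.0]
wrist_force: [0.8, -1.6, -1.8]
finger_gap: 0.651
grip_force: 66.0
```

```bash
python3 - <<'E'
from h import *
st=arm.state(); M=rot(st["tcp_rot"])
print(st["clock"],st["eef_pos"],st["wrist_force"],st["ft_torque"])
E
```

```text
19.9333 [612.02781906 -92.65046826  81.34228003] [ 0.82033354 -1.59211856 -1.77700633] [-0.22510189 -0.08110345 -0.04871831]
```

move_arm:
  motion:
    - [[0, 0, 0], [0, 0, 0.5], 200]
    - [[0, 0, 0], [0, 0, 0.5], 200]
    - [[0, 0, 0], [0, 0, 0.5], 200]

```text
clock: 20.18
eef_pos: [612.0, -92.6, 80.9]
tcp_rot: [0.0, -0.066, 0.998, -0.0]
wrist_force: [0.3, -1.0, -1.2]
finger_gap: 0.648
grip_force: 66.0
```

```bash
python3 - <<'E'
from h import *
import pickle
st=arm.state(); M=rot(st["tcp_rot"])
print(st["clock"],st["eef_pos"],st["wrist_force"],st["ft_torque"])
w=arm.get_image("wrist"); s=arm.get_image("scene");t=arm.get_image("top")
for n,i in(("w12",w),("s12",s),("t12",t)): cv2.imwrite(f"pics/{n}.png",i[:,:,::-1])
pickle.dump(st,open("pics/w12.pkl","wb"))
g=w.astype(int).sum(2)
print([(k,int(g[k,270:290].mean())) for k in range(84,120)])
for r in(110,130,210): print(r,[(k,int(g[r-2:r+3,k].mean())) for k in list(range(180,206,2))+list(range(350,376,2))])
c=cam("wrist",st)
ctr=np.array([611.3,-92.5]);a=np.radians(7.5);u=np.array([np.cos(a),np.sin(a)]);v=np.array([-u[1],u[0]])
print("deep lid near corners",project(c,[np.r_[ctr-75*u+s*28*v,86] for s in(-1,1)]),"thin",project(c,[np.r_[ctr-75*u+s*28*v,116] for s in(-1,1)]))
E
```

```text
20.1833 [612.0093929  -92.63654588  80.87138491] [ 0.33659712 -0.95198121 -1.16945976] [-0.35353863 -0.11554885  0.03873269]
[(84, 482), (85, 488), (86, 486), (87, 489), (88, 489), (89, 491), (90, 494), (91, 450), (92, 325), (93, 238), (94, 253), (95, 271), (96, 286), (97, 299), (98, 305), (99, 307), (100, 306), (101, 304), (102, 309), (103, 307), (104, 308), (105, 307), (106, 305), (107, 308), (108, 307), (109, 308), (110, 309), (111, 307), (112, 306), (113, 308), (114, 308), (115, 306), (116, 308), (117, 306), (118, 307), (119, 308)]
110 [(180, 498), (182, 500), (184, 489), (186, 484), (188, 495), (190, 460), (192, 267), (194, 279), (196, 313), (198, 317), (200, 316), (202, 311), (204, 312), (350, 297), (352, 296), (354, 297), (356, 297), (358, 298), (360, 296), (362, 273), (364, 223), (366, 216), (368, 223), (370, 216), (372, 222), (374, 219)]
130 [(180, 494), (182, 496), (184, 498), (186, 502), (188, 508), (190, 512), (192, 399), (194, 248), (196, 300), (198, 312), (200, 317), (202, 310), (204, 320), (350, 299), (352, 292), (354, 301), (356, 299), (358, 302), (360, 285), (362, 242), (364, 213), (366, 236), (368, 238), (370, 239), (372, 241), (374, 239)]
210 [(180, 500), (182, 495), (184, 499), (186, 506), (188, 502), (190, 500), (192, 499), (194, 498), (196, 472), (198, 289), (200, 279), (202, 309), (204, 312), (350, 213), (352, 135), (354, 132), (356, 129), (358, 155), (360, 227), (362, 234), (364, 237), (366, 229), (368, 231), (370, 229), (372, 233), (374, 226)]
deep lid near corners [[207.3715792   97.77287049]
 [347.42736188  97.83426642]] thin [[187.49581027  92.53844595]
 [367.04563037  92.61256318]]
```

move_arm:
  motion:
    - [[0, 0, 0], [0, 0, 0.5], 200]
    - [[0, 0, 0], [0, 0, 0.5], 200]
    - [[0, 0, 0], [0, 0, 0.5], 200]

```text
clock: 20.58
eef_pos: [612.1, -92.7, 80.7]
tcp_rot: [0.0, -0.065, 0.998, -0.0]
wrist_force: [-0.3, -1.9, 3.7]
finger_gap: 0.646
grip_force: 66.4
```

```bash
python3 - <<'E'
from h import *
st=arm.state()
print(st["clock"],st["eef_pos"],st["wrist_force"],st["ft_torque"])
E
```

```text
20.5833 [612.05099078 -92.65315807  80.74274134] [-0.34985246 -1.86948478  3.68601342] [-0.30895905  0.35212536 -0.03220066]
```

move_arm:
  motion:
    - [[0, 0, 0], [0, 0, 0.4], 200]
    - [[0, 0, 0], [0, 0, 0.4], 200]
    - [[0, 0, 0], [0, 0, 0.4], 200]

```text
clock: 20.83
eef_pos: [612.0, -92.6, 80.7]
tcp_rot: [0.0, -0.066, 0.998, -0.0]
wrist_force: [-3.1, -1.6, 8.2]
finger_gap: 0.647
grip_force: 67.1
```

```bash
python3 - <<'E'
from h import *
st=arm.state()
print(st["clock"],st["eef_pos"],st["wrist_force"],st["ft_torque"])
E
```

```text
20.8333 [612.04869606 -92.62305817  80.69600214] [-3.06352302 -1.64726563  8.23189378] [-0.14456574  0.64155999 -0.02297509]
```

Firm contact; release, back off and check.

move_arm:
  motion:
    - [[0, 0, 0], [0, 0, 0], 60]
    - [[0, 0, 0], [0, 0, 0], 30]
    - [[0, 0, 0], [0, 0, 0], 0]
    - [[0, 0, 0], [0, 0, 0], 0]
    - [[0, 0, 0], [0, 0, 0], 0]

```text
clock: 21.25
eef_pos: [611.8, -92.4, 79.8]
tcp_rot: [-0.0, -0.066, 0.998, 0.0]
wrist_force: [0.7, 0.2, -0.7]
finger_gap: 1.0
grip_force: 0.0
```

move_arm:
  motion:
    - [[0, 0, 0], [0, 0, -30], 0]
    - [[0, 0, 0], [0, 0, -70], 0]
    - [[0, 0, 0], [0, 0, -110], 0]
    - [[0, 0, 0], [-20, 0, -150], 0]
    - [[0, 0, 0], [-30, 0, -150], 0]

```text
clock: 21.67
eef_pos: [645.2, -89.2, 238.0]
tcp_rot: [0.005, -0.065, 0.998, -0.002]
wrist_force: [1.8, -0.1, 0.0]
finger_gap: 0.999
grip_force: 0.0
```

move_arm:
  motion:
    - [[0, 0, 0], [0, 0, 0], 0]
    - [[0, 0, 0], [0, 0, 0], 0]
    - [[0, 0, 0], [0, 0, 0], 0]

```text
clock: 21.92
eef_pos: [640.5, -88.4, 228.6]
tcp_rot: [-0.001, -0.066, 0.998, 0.0]
wrist_force: [-0.3, 0.1, 0.3]
finger_gap: 1.001
grip_force: 0.0
```

```bash
python3 - <<'E'
from h import *
import pickle
st=arm.state(); im=arm.get_image("wrist")[:,:,::-1]; cv2.imwrite("pics/w13.png",im); pickle.dump(st,open("pics/w13.pkl","wb"))
print(st["clock"],st["eef_pos"]); c=cam("wrist",st)
ctr=np.array([611.3,-92.5]);a=np.radians(7.5);u=np.array([np.cos(a),np.sin(a)]);v=np.array([-u[1],u[0]])
p=project(c,[(*ctr,116)])[0];print(p,project(c,[np.r_[ctr+a*u+b*v,116] for a,b in((-75,-28),(-75,28),(75,28),(75,-28))]).round(1).tolist())
q=im.max(2); m=np.zeros_like(q);x,y=p.astype(int);m[max(y-70,0):y+70,x-30:x+30]=1
for t in(120,135,150):
  for k in blobs((q>t)&(m>0),300):
    print(t,[np.round(z,1) for z in rect(c,k,116)])
    P,_=cv2.minAreaRect(k)[:2],0
g=im.astype(int).sum(2)
print([(k,int(g[k,270:290].mean())) for k in range(y-75-30,y-75+30,2) if k>=0])
# same scheme for jar
t=arm.get_image("top"); cv2.imwrite("pics/t13.png",t[:,:,::-1]); b=t[200:272,405:472].astype(int)
print("amber px in bin",((b[:,:,0]-b[:,:,2])>45).sum(),"dark cap",(b.max(2)<30).sum())
E
```

```text
21.9167 [640.53669803 -88.40987308 228.56359868]
[276.83499762 168.30460499] [[238.3, 66.0], [315.4, 66.0], [310.1, 257.1], [243.6, 257.1]]
120 [array([611.1, -92.3], dtype=float32), np.float32(61.2), np.float32(32.3), np.float32(7.5)]
135 [array([611.5, -92.3], dtype=float32), np.float32(60.4), np.float32(31.6), np.float32(7.5)]
150 [array([611.1, -92.3], dtype=float32), np.float32(59.6), np.float32(30.8), np.float32(7.5)]
[(63, 462), (65, 462), (67, 318), (69, 311), (71, 319), (73, 318), (75, 316), (77, 317), (79, 317), (81, 316), (83, 316), (85, 316), (87, 315), (89, 316), (91, 313), (93, 317), (95, 316), (97, 311), (99, 314), (101, 313), (103, 316), (105, 312), (107, 309), (109, 310), (111, 310), (113, 311), (115, 310), (117, 308), (119, 307), (121, 309)]
amber px in bin 53 dark cap 133
```

```bash
python3 -c "
from station import arm
print(arm.finish_job())"
```

```text
the job is handed in; nothing more can be done
None
```

The job is handed in at about 22 s: the jar is in the white bin, and the deep case then the thin case were set down on the base case, with centres within about 0.5 mm and headings within about 0.2° by the wrist camera.

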